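# Make up two core-sample kits

### The arm

A 6-joint arm with a two-finger parallel gripper is mounted at the origin on the work surface. World frame = base frame: x ahead of the robot, y to its left, z up, the work surface at z = 0. Lengths are in m, angles in rad, forces in N, time in s.
With the tool pointing down it reaches from about 0.375 to 0.9 m from the base axis. Payload 3.1 kg.
Tool frame: the origin (TCP) lies midway between the tips of the shut fingers; the grasp point (between the pads) lies 19 mm behind it; z points along the fingers, y is the line along which they close (so a half turn about z gives the same grasp; the last joint's range is limited). The gripper opens to 87 mm and grips with 3 to 60 N. Pads are 19 mm wide; open, the fingers measure 117 mm over their backs; the gripper's body (75 mm by 190 mm) begins 51 mm behind the grasp point.
Start: joints at [-1.492, 0.527, 1.433, -0, 1.181, -0.178], TCP at [0.159, -0.604, 0.223] pointing down, gripper open.
Joint ranges: [-3.08, 3.08], [-0.75, 2.2], [0.22, 2.44], [-1.43, 4.57], [0, 2.65], [-2.85, 2.85]. Speed limits (rad/s): [2.79, 2.79, 3.14, 3.14, 3.14, 3.14].

### API

Orientations are given as a unit quaternion [x, y, z, w].
In Python, from rig import get_obs, cams, job gives the robot as it stands.
- The arm moves only by the tool servo_tool, never from a script. Its argument "moves" is text: rows parted by semicolons, each of 5 numbers parted by spaces: the shift along the tool's x, y, z in m, then the turn about the tool's z in degrees, then the finger opening in m, from 0 to 0.087. In form: dx dy dz spin claw; .... A call has 1 to 10 rows; each row is the pose to reach, as a shift and turn from the pose commanded when the call began, along the tool's axes at that moment; what a row does not reach only later rows make up. A row lasts 1/12 s, in which the tool goes at most 41.7 mm and 7.16 degrees, less where a joint would pass 70% of its speed; a pose out of reach is approached as far as the arm can. A call with a gripper value outside its range is refused whole. The fingers move at their own pace and stop on an object; "grip_force" is the grip in N (left out, the last holds). Time passes only in rows, so rows that repeat a pose let the fingers close. It gives the time, the measured TCP pose, the force, the opening and the grip force at its end, in the units of the state.
- get_obs(): the state, without advancing time (a new reading comes with each control period).
- cams.camera(name): name is "scene" or "top" or "wrist"; returns the picture (400x640x3 uint8, blue, green, red); there is no depth.
- cams.camera_model(name): a dict with "fx", "fy", "cx", "cy" (pixels), "R" (3x3) and "t" (3): a world point X has camera coordinates R X + t. Camera axes: x right, y down, z forward; pixel columns grow to the right and rows downward; lengths in m; the calibration is good to about 2 mm. The wrist camera is an equidistant fisheye: a pixel r from the principal point sees the ray r / f radians off the axis. A picture is of the moment at which its call begins: read the wrist's pose just before it. camera_model takes no time and is no camera call; for the wrist camera it gives the pose at the moment of the call.
- job.hand_in(): hands the job in; it is judged then, once.
The state is a dict: "time": time; "q": joint angles; "joint_velocities": joint speeds; "joint_torque": joint torques, N m; "position": TCP position; "tool_rot": TCP orientation; "ft_force": force on the tool from outside, world axes, zero at the start; "moment": the same for the moment, N m; "grip_width": finger opening in m; "grip_force": force on a finger pad.
Only numpy, scipy, OpenCV 4.12 (cv2) and the standard library are available. Lean on these libraries where they do the work, as an engineer would, in place of code of your own. Each camera call takes 0.05 s, during which the arm holds its last target. There are 200 camera calls.

### The job

Make up two sample kits from the stock on the bench. In the small blue tray: the white pot, with the dark grey rock core standing inside it. In the long orange tray: the black pot in one bay (either one), with the pale sand-coloured core standing inside it, and the brown bottle in the other bay. Everything stands upright and flat on the floor under it; leave the red core and the wash bottle standing where they are.

Things in the scene. Friction and masses are not known exactly. Their poses are not given: they have to be found in the camera images.
- blue_tray: small square blue plastic tray fixed to the bench, one bay: 112 x 112 mm outside, 22 mm tall, walls and floor 4 mm thick (inside 104 x 104 mm). Origin at the centre of its underside, x and y along its sides, z up. Its yaw varies by up to 0.35 rad.
- orange_tray: long orange plastic tray fixed to the bench: 220 mm along its own x, 112 mm along its y, 22 mm tall, walls and floor 4 mm thick. A 4 mm wall across its middle, as tall as the sides, makes two bays, each 104 x 104 mm inside, centred at x = -54 and x = +54 mm. Origin at the centre of its underside, z up. Its yaw varies by up to 0.35 rad.
- white_pot: White open-topped straight round plastic pot standing mouth up, 64 mm outside diameter, 60 mm tall, 58 mm inside diameter, floor 4 mm thick, about 70 g. Origin at the centre of its underside, z up its axis. 
- black_pot: Black open-topped straight round plastic pot standing mouth up, 64 mm outside diameter, 60 mm tall, 58 mm inside diameter, floor 4 mm thick, about 70 g. Origin at the centre of its underside, z up its axis. 
- dark_core: Dark grey rock core: upright solid cylinder, 38 mm diameter, 100 mm tall, about 280 g. Origin at the centre of its lower face, z up its axis. 
- pale_core: Pale sand-coloured rock core: upright solid cylinder, 38 mm diameter, 100 mm tall, about 280 g. Origin at the centre of its lower face, z up its axis. 
- red_core: Brick-red rock core: upright solid cylinder, 38 mm diameter, 100 mm tall, about 280 g. Origin at the centre of its lower face, z up its axis. Not part of any kit: leave it alone.
- brown_bottle: brown glass bottle with a paper label and a white cap, upright, 48 mm body diameter, 85 mm tall over the cap, about 160 g; the lower 55 mm are straight-sided. Origin at the centre of its underside, z up its axis.
- wash_bottle: clear plastic wash bottle with a red cap, upright, 60 mm diameter, 150 mm tall, at the far side of the stock. Origin at the centre of its underside. Not part of any kit: leave it alone. (The pots, cores and brown bottle stand in two columns of three between the two trays, in any order: about 113 mm from centre to centre along world x, never under 90 mm, and 110 mm or more along world y. One tray is to the left, the other to the right.)
Things that resemble listed ones, but are neither listed nor needed, are in the scene too. What is shaped like the white_pot but green is not meant.

How it is judged:
At the end, for the whole second after the job is handed in: Pots on the floor of their trays' bays (within 24 mm of bay centre along each side; bottle 34 mm, in the other bay; undersides up to 10 mm above the tray's); each core in its pot (within 14 mm of its axis, up to 10 mm above its underside); all five upright within 0.1 rad and at rest (x of white_pot in the frame of blue_tray between -0.024 and 0.024 m and y of white_pot in the frame of blue_tray between -0.024 and 0.024 m and z of white_pot in the frame of blue_tray between 0.001 and 0.01 m and angle between each of white_pot, dark_core, pale_core's own z axis and vertical below 0.1 rad and horizontal distance between dark_core and white_pot below 0.014 m and z of dark_core in the frame of white_pot between 0 and 0.01 m and (((x of black_pot in the frame of orange_tray between 0.03 and 0.078 m and y of black_pot in the frame of orange_tray between -0.024 and 0.024 m and z of black_pot in the frame of orange_tray between 0.001 and 0.01 m and angle between black_pot's own z axis and vertical below 0.1 rad) and (x of brown_bottle in the frame of orange_tray between -0.088 and -0.02 m and y of brown_bottle in the frame of orange_tray between -0.034 and 0.034 m and z of brown_bottle in the frame of orange_tray between 0.001 and 0.01 m and angle between brown_bottle's own z axis and vertical below 0.1 rad)) or ((x of black_pot in the frame of orange_tray between -0.078 and -0.03 m and y of black_pot in the frame of orange_tray between -0.024 and 0.024 m and z of black_pot in the frame of orange_tray between 0.001 and 0.01 m and angle between black_pot's own z axis and vertical below 0.1 rad) and (x of brown_bottle in the frame of orange_tray between 0.02 and 0.088 m and y of brown_bottle in the frame of orange_tray between -0.034 and 0.034 m and z of brown_bottle in the frame of orange_tray between 0.001 and 0.01 m and angle between brown_bottle's own z axis and vertical below 0.1 rad))) and horizontal distance between pale_core and black_pot below 0.014 m and z of pale_core in the frame of black_pot between 0 and 0.01 m and linear speed of each of white_pot, black_pot, dark_core, pale_core, brown_bottle below 0.02 m/s and angular speed of each of white_pot, black_pot, dark_core, pale_core, brown_bottle below 0.2 rad/s); the robot touches nothing.
It fails at once if the red core is moved more than 30 mm or tipped (distance of red_core from where it was at the start of the episode above 0.03 m or angle between red_core's own z axis and vertical above 0.35 rad).
It fails at once if the wash bottle is moved more than 30 mm or tipped (distance of wash_bottle from where it was at the start of the episode above 0.03 m or angle between wash_bottle's own z axis and vertical above 0.35 rad).
It also fails if it takes over 138 s, if anything falls off the work surface, if the arm or the gripper's body presses on something with over 40 N, if the wrist force passes 120 N, or if a joint passes its speed limit or range.

## Working session

There is one attempt and no reset: what is moved stays moved. The work goes in short steps, Python scripts to look and compute and a tool call to move; the robot and the scene stay as the last step left them, time stands still between calls to the robot, and variables do not carry over. Pictures are saved under pics/ and viewed, at most 14 in all, crops included, and the job is handed in when it is done.

Besides the shell and the picture viewer there is one more tool, called after "Request:" by a JSON object that holds its "op" and its "data". servo_tool: Moves the arm, as the interface text tells. Its arguments: {"type":"object","properties":{"moves":{"type":"string"},"grip_force":{"type":"number"}},"required":["moves"]}

```bash
mkdir -p pics; ls
python3 - <<'E'
from rig import get_obs,cams
import cv2
o=get_obs();print(o['time'],o['position'],o['tool_rot'],o['grip_width'])
for n in ['scene','top']:
    cv2.imwrite(f'pics/{n}0.png',cams.camera(n))
    m=cams.camera_model(n);print(n,{k:(v if not hasattr(v,'tolist') else v.tolist()) for k,v in m.items()})
E
```

```text
pics
0.0 [ 0.15931615 -0.60360437  0.22157262] [ 9.91702748e-01  1.28547674e-01  6.68859481e-05 -1.07268743e-03] 0.08705599466462002
scene {'fx': 392.76165795963504, 'fy': 392.76165795963504, 'cx': 315.9835645435306, 'cy': 207.89021098112408, 'R': [[0.03125440316749319, 0.9995045616467345, -0.0037139641911455245], [0.770877616737011, -0.026470123714409936, -0.6364330542676192], [-0.6362160500148596, 0.017028323402882364, -0.7713230023184688]], 't': [-0.04001806544614568, -0.4504601004888105, 1.3669084680851789]}
top {'fx': 362.5113621451834, 'fy': 362.5113621451834, 'cx': 318.9905052083224, 'cy': 198.92090011909585, 'R': [[-0.0197547811416869, -0.9998048527820869, -7.053675304696244e-05], [-0.9888841113110333, 0.019549401148688493, -0.1473975417410872], [0.14737015647217025, -0.002842053503566211, -0.989077327469016]], 't': [0.024154572064119393, 0.6197277965428193, 0.7325048369905875]}
```

View pics/scene0.png

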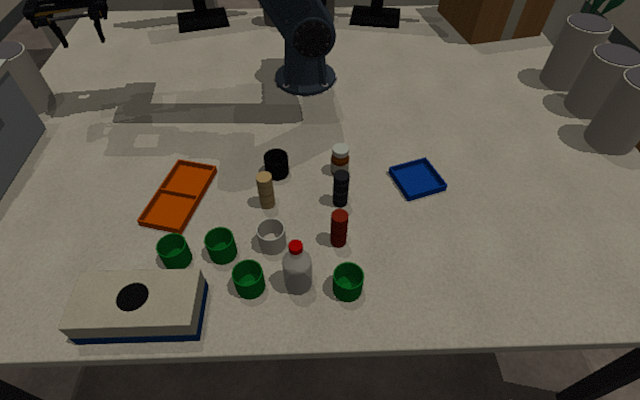

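View pics/top0.png

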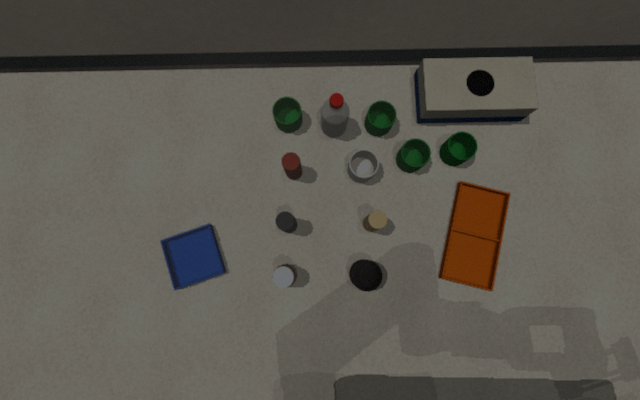

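The scene view shows the orange tray near (178,195), blue tray (417,179), black pot (276,164), pale core (265,190), white-grey pot (271,237), bottle (340,158), dark core (341,188) and red core (339,228). In the top view they are at orange (475,237), blue (194,257), black (366,275), pale (377,219), white (364,166), bottle (283,276), dark (286,222) and red (291,165). The four green pots are decoys. One enlarged crop next, to confirm these and read exact pixels.

Run:
```python
import cv2,numpy as np
a=cv2.imread('pics/scene0.png')[140:260,130:450];b=cv2.imread('pics/top0.png')[140:300,155:515]
f=lambda i,s:cv2.resize(i,None,fx=s,fy=s,interpolation=cv2.INTER_CUBIC)
def grid(i,s,x0,y0):
    i=f(np.clip(i.astype(float)*1.6,0,255).astype('uint8'),s)
    for x in range(-(-x0//20)*20,x0+int(i.shape[1]/s),20):
        cv2.line(i,(int((x-x0+.5)*s),0),(int((x-x0+.5)*s),4),(0,255,255),1);cv2.putText(i,str(x),(int((x-x0)*s)-8,14),0,.32,(0,255,255),1)
    for y in range(-(-y0//20)*20,y0+int(i.shape[0]/s),20):
        cv2.line(i,(0,int((y-y0+.5)*s)),(4,int((y-y0+.5)*s)),(0,255,255),1);cv2.putText(i,str(y),(6,int((y-y0)*s)+4),0,.32,(0,255,255),1)
    return i
A=grid(a,2.2,130,140);B=grid(b,2,155,140)
W=max(A.shape[1],B.shape[1])
A=cv2.copyMakeBorder(A,0,0,0,W-A.shape[1],0);B=cv2.copyMakeBorder(B,0,0,0,W-B.shape[1],0)
cv2.imwrite('pics/crop0.png',np.vstack([A,B]));print(W)
# tray corners & blobs in both views
for n in ['scene','top']:
    im=cv2.imread(f'pics/{n}0.png');h=cv2.cvtColor(im,cv2.COLOR_BGR2HSV)
    for t,lo,hi in [('blue',(105,150,40),(125,255,255)),('orange',(5,200,90),(18,255,255))]:
        m=cv2.inRange(h,lo,hi);m=cv2.morphologyEx(m,cv2.MORPH_CLOSE,np.ones((5,5)))
        k,_,st,ce=cv2.connectedComponentsWithStats(m)
        for j in np.argsort(-st[1:,4])[:2]+1:
            c,_=cv2.findContours((_==j).astype('uint8') if 0 else cv2.inRange(cv2.connectedComponents(m)[1],int(j),int(j)),0,2)
            ap=cv2.approxPolyDP(cv2.convexHull(c[0]),5,True)
            print(n,t,st[j],ap.reshape(-1,2).tolist())
```

```text
720
scene blue [ 389  158   58   43 1545] [[425, 158], [445, 189], [407, 200], [390, 167]]
scene blue [158 336  10   1  10] [[167, 336], [158, 336]]
scene orange [ 138  160   78   70 2799] [[215, 166], [178, 229], [138, 220], [178, 160]]
scene orange [332 209  16  12 140] [[334, 211], [347, 216], [336, 220]]
top blue [ 164  225   59   64 2281] [[208, 225], [222, 272], [175, 288], [164, 240]]
top blue [169 268   1   3   3] [[169, 270]]
top orange [ 442  182   68  109 4846] [[462, 182], [509, 194], [491, 290], [442, 277]]
```

View pics/crop0.png

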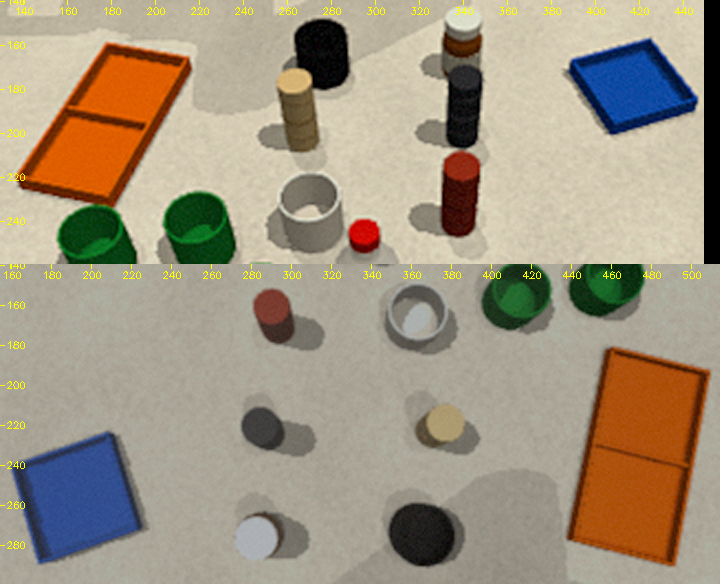

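The crop confirms the things: white pot is the grey-white one, scene (271,229) / top (363.5,164), unlike the green ones; black pot (276,157)/(366,274.5); dark core (341,174)/(286,221.5); red is clearly separate (339,215)/(290.5,161). Now I triangulate them.

```bash
cat > h.py <<'E'
import numpy as np, cv2
from rig import get_obs,cams
from scipy.spatial.transform import Rotation as Ro
M={n:cams.camera_model(n) for n in ('scene','top')}
def P(m): 
    K=np.array([[m['fx'],0,m['cx']],[0,m['fy'],m['cy']],[0,0,1]]);return K@np.c_[m['R'],m['t']]
def tri(s,t):
    X=cv2.triangulatePoints(P(M['scene']),P(M['top']),np.float64(s),np.float64(t)).ravel();return X[:3]/X[3]
def onz(n,p,z):
    m=M[n];d=np.array(m['R']).T@[(p[0]-m['cx'])/m['fx'],(p[1]-m['cy'])/m['fy'],1];c=-np.array(m['R']).T@m['t'];return c+d*(z-c[2])/d[2]
E
python3 - <<'E'
from h import *
np.set_printoptions(precision=4,suppress=True)
D=dict(white=((271,229.5),(363.5,164),.06),black=((275.8,157.3),(366,274.5),.06),pale=((264,176),(378,219.5),.1),dark=((341.1,174.3),(286,221.5),.1),bottle=((339.8,148),(283.5,277),.085),red=((339.5,215),(290.5,161),.1))
for k,(s,t,z) in D.items(): print(k,tri(s,t),onz('scene',s,z)[:2],onz('top',t,z)[:2])
B=[((425,158),(222,272)),((445,189),(175,288)),((407,200),(164,240)),((390,167),(208,225))]
# match by ground position
for name,S,T in [('blue',[(425,158),(445,189),(407,200),(390,167)],[(208,225),(222,272),(175,288),(164,240)]),('orange',[(215,166),(178,229),(138,220),(178,160)],[(462,182),(509,194),(491,290),(442,277)])]:
    for n,L in (('scene',S),('top',T)):
        Q=np.array([onz(n,p,.022)[:2] for p in L]);r=cv2.minAreaRect(Q.astype('float32')*1000)
        print(name,n,Q.tolist(),r)
    for s in S:
        a=onz('scene',s,.022)[:2];t=min(T,key=lambda p:np.linalg.norm(onz('top',p,.022)[:2]-a));print('  tri',tri(s,t))
m=cams.camera_model('wrist');print(m)
E
```

```text
white [ 0.6921 -0.0835  0.058 ] [ 0.6937 -0.082 ] [ 0.6916 -0.0847]
black [ 0.4599 -0.08    0.0604] [ 0.4596 -0.0792] [ 0.4599 -0.0811]
pale [ 0.5683 -0.1015  0.1029] [ 0.5657 -0.1002] [ 0.5685 -0.1039]
dark [0.5681 0.0802 0.1016] [0.5665 0.0822] [0.5682 0.0782]
bottle [0.46   0.0861 0.0873] [0.4574 0.0874] [0.4598 0.0852]
red [0.6906 0.069  0.1015] [0.6893 0.0699] [0.6909 0.0683]
blue scene [[0.43605818248804407, 0.32586324905487635], [0.551944015585895, 0.3530848039018967], [0.5854917736556864, 0.24941496545176642], [0.467569060582134, 0.22465667232375472]] ((510.7749938964844, 287.6391296386719), (127.99212646484375, 108.59442138671875), 13.219109535217285)
blue top [[0.5707056570126158, 0.2560661491513658], [0.4689811152799087, 0.22341464962839158], [0.4374003360558746, 0.3231240682562591], [0.5399053871604508, 0.35102410044036314]] ((504.115234375, 289.3985595703125), (106.83550262451172, 104.59117889404297), 17.5744571685791)
  tri [0.4376 0.3241 0.0232]
  tri [0.5406 0.3579 0.0089]
  tri [0.5717 0.2574 0.0066]
  tri [0.4691 0.2237 0.0234]
orange scene [[0.4472085128075163, -0.
[... 226 characters left out ...]
34375), 74.16844177246094)
orange top [[0.6554811456498504, -0.30769514644925], [0.6263524207025588, -0.40982813477627655], [0.4199155762662693, -0.351292091229199], [0.44912569027847055, -0.24864110904072573]] ((537.7423095703125, -329.339111328125), (106.7260971069336, 214.63890075683594), 74.11592102050781)
  tri [ 0.4492 -0.247   0.0242]
  tri [ 0.6556 -0.3074  0.0209]
  tri [ 0.6262 -0.4085  0.0224]
  tri [ 0.4199 -0.3515  0.0217]
{'fx': 309.70691628693146, 'fy': 309.70691628693146, 'cx': 323.57052159561624, 'cy': 196.08916204160232, 'R': array([[ 0.255 , -0.9669, -0.0012],
       [-0.9339, -0.2466,  0.2588],
       [-0.2505, -0.0648, -0.9659]]), 't': array([-0.6248, -0.032 ,  0.3894])}
```

Triangulated heights are 58 to 60 mm for the pots, 102 to 103 mm for the cores and 87 mm for the bottle, all as they must be. The orange tray centre is (0.5375,-0.329) at about -16.3°, and blue is (0.504,0.289). I set out for the black pot while turning the tool square to the world.

Request:
{"op": "servo_tool", "data": {"moves": "0.025 -0.026 0 1.5 0.087; 0.05 -0.051 0 3 0.087; 0.076 -0.077 0 4.5 0.087; 0.101 -0.102 0 6 0.087; 0.127 -0.128 0 7.5 0.087; 0.152 -0.154 0 9 0.087; 0.177 -0.179 0 10.5 0.087; 0.203 -0.205 0 12 0.087; 0.228 -0.23 0 13.4 0.087; 0.253 -0.256 0 14.8 0.087", "grip_force": 15}}

```text
time: 0.93
position: [0.3392, -0.2906, 0.2224]
tool_rot: [1.0, -0.001, -0.0, -0.0]
ft_force: [1.3, -0.5, -0.1]
grip_width: 0.0868
grip_force: 0.0
```

Request:
{"op": "servo_tool", "data": {"moves": "0.02 -0.035 0 0 0.087; 0.04 -0.07 0 0 0.087; 0.06 -0.105 0 0 0.087; 0.08 -0.14 0 0 0.087; 0.1 -0.175 0 0 0.087; 0.121 -0.211 0 0 0.087; 0.121 -0.211 0.03 0 0.087; 0.121 -0.211 0.06 0 0.087; 0.121 -0.211 0.06 0 0.087; 0.121 -0.211 0.06 0 0.087"}}

```text
time: 1.77
position: [0.4585, -0.0806, 0.1615]
tool_rot: [1.0, -0.0, -0.002, -0.001]
ft_force: [-0.7, 0.1, 0.7]
grip_width: 0.0872
grip_force: 0.0
```

```bash
cat >> h.py <<'E'
def look(fn,pts={}):
    o=get_obs();m=cams.camera_model('wrist');im=cams.camera('wrist')
    for k,X in pts.items():
        u=wproj(m,X);cv2.drawMarker(im,tuple(int(round(v)) for v in u),(255,0,255),0,8,1)
    cv2.imwrite('pics/'+fn,im);print(o['time'],o['position'].round(4),np.round(o['grip_width'],4),{k:wproj(m,X).round(1).tolist() for k,X in pts.items()})
def wproj(m,X):
    c=np.array(m['R'])@X+m['t'];r=np.hypot(c[0],c[1]);th=np.arctan2(r,c[2]);return np.array([m['cx'],m['cy']])+m['fx']*th*c[:2]/r
def wonz(m,p,z):
    d=(np.array(p)-[m['cx'],m['cy']])/m['fx'];th=np.linalg.norm(d);ray=np.r_[np.sin(th)*d/th,np.cos(th)]
    R=np.array(m['R']);v=R.T@ray;c=-R.T@np.array(m['t']);return c+v*(z-c[2])/v[2]
E
python3 - <<'E'
from h import *
look('w1.png',dict(black=[.46,-.08,.06],pale=[.568,-.1015,.1],dark=[.568,.08,.1],bottle=[.46,.086,.085],white=[.692,-.0835,.06]))
E
```

```text
1.7667 [ 0.4585 -0.0806  0.1615] 0.0872 {'black': [322.0, 193.3], 'pale': [351.9, 60.7], 'dark': [126.4, 78.6], 'bottle': [139.8, 200.6], 'white': [326.0, -57.9]}
```

View pics/w1.png

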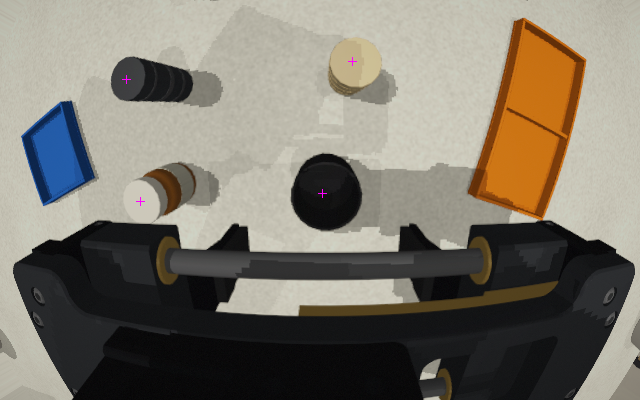

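The wrist view agrees with the triangulation within about 4 px (2 to 3 mm): black pot near (326,195), pale top (355,64), dark top (129,79), cap (146,201). I descend on the black pot.

Request:
{"op": "servo_tool", "data": {"moves": "0 0.002 0.03 0 0.087; 0 0.002 0.06 0 0.087; 0 0.002 0.09 0 0.087; 0 0.002 0.115 0 0.087; 0 0.002 0.13 0 0.087; 0 0.002 0.13 0 0.055; 0 0.002 0.13 0 0.055; 0 0.002 0.13 0 0.055; 0 0.002 0.13 0 0.055; 0 0.002 0.13 0 0.055"}}

```text
time: 2.65
position: [0.461, -0.084, 0.0341]
tool_rot: [1.0, -0.0, 0.002, 0.001]
ft_force: [-0.2, -0.2, 5.2]
grip_width: 0.0636
grip_force: 14.8
```

Request:
{"op": "servo_tool", "data": {"moves": "0 0 0 0 0.055; 0 0 0 0 0.055; 0 0 0 0 0.055; 0 0 -0.02 0 0.055; 0 0 -0.045 0 0.055; 0 0 -0.07 0 0.055; 0 0 -0.07 0 0.055"}}

```text
time: 3.23
position: [0.4625, -0.0843, 0.1066]
tool_rot: [1.0, -0.0, 0.004, 0.002]
ft_force: [0.6, 0.5, -0.1]
grip_width: 0.0633
grip_force: 14.8
```

Request:
{"op": "servo_tool", "data": {"moves": "0 0.03 0 0 0.055; 0.005 0.065 0 0 0.055; 0.01 0.1 0 0 0.055; 0.015 0.135 0 0 0.055; 0.02 0.17 0 0 0.055; 0.024 0.2 0 0 0.055; 0.024 0.22 0 0 0.055; 0.024 0.23 0 0 0.055; 0.024 0.23 0 0 0.055; 0.024 0.23 0 0 0.055"}}

```text
time: 4.07
position: [0.4829, -0.3122, 0.1021]
tool_rot: [1.0, -0.001, -0.001, -0.001]
ft_force: [0.0, 0.1, -0.7]
grip_width: 0.063
grip_force: 14.8
```

Run:
```python
from h import *
look('w2.png',dict(near=[.4857,-.3138,.004],far=[.5893,-.3440,.004],c1=[.449,-.247,.022],c2=[.42,-.3515,.022],c3=[.6555,-.3074,.022],c4=[.6262,-.4085,.022]))
```

```text
4.0667 [ 0.4829 -0.3122  0.1021] 0.063 {'near': [324.5, 193.1], 'far': [360.8, 72.2], 'c1': [247.3, 239.5], 'c2': [366.9, 269.8], 'c3': [316.1, -9.4], 'c4': [441.0, 31.4]}
```

View pics/w2.png

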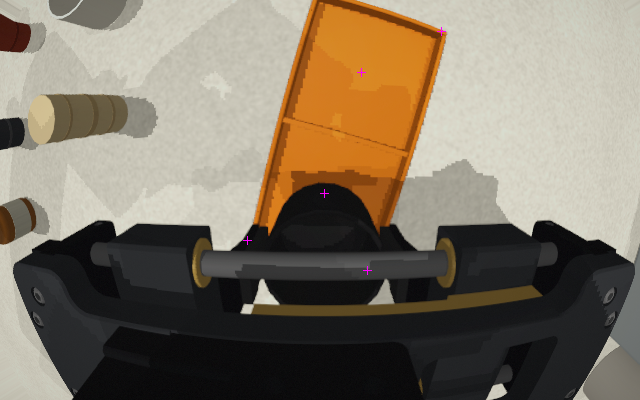

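The view shows the orange tray's corner at (442,32), on the prediction, with the pot above the near bay. I set it down.

Request:
{"op": "servo_tool", "data": {"moves": "0.002 0.001 0.025 0 0.055; 0.002 0.001 0.045 0 0.055; 0.002 0.001 0.058 0 0.055; 0.002 0.001 0.065 0 0.055; 0.002 0.001 0.065 0 0.055; 0.002 0.001 0.065 0 0.055; 0.002 0.001 0.065 0 0.087; 0.002 0.001 0.065 0 0.087; 0.002 0.001 0.065 0 0.087; 0.002 0.001 0.065 0 0.087"}}

```text
time: 4.95
position: [0.4859, -0.3145, 0.038]
tool_rot: [1.0, -0.0, 0.0, 0.0]
ft_force: [-0.2, -0.6, -0.2]
grip_width: 0.0818
grip_force: 0.0
```

Request:
{"op": "servo_tool", "data": {"moves": "0 0 0 0 0.087; 0 0 -0.03 0 0.087; 0 0 -0.07 0 0.087; 0 0 -0.11 0 0.087; 0 0 -0.145 0 0.087; 0 0 -0.145 0 0.087; 0 0 -0.145 0 0.087"}}

```text
time: 5.53
position: [0.4869, -0.3155, 0.1853]
tool_rot: [1.0, -0.0, 0.002, 0.002]
ft_force: [-0.8, -0.2, -0.8]
grip_width: 0.0866
grip_force: 0.0
```

Run:
```python
from h import *
look('w3.png',dict(rim=[.486,-.3135,.064],pale=[.568,-.1025,.1]))
```

```text
5.5333 [ 0.4869 -0.3155  0.1853] 0.0866 {'rim': [319.8, 191.5], 'pale': [99.1, 118.5]}
```

View pics/w3.png

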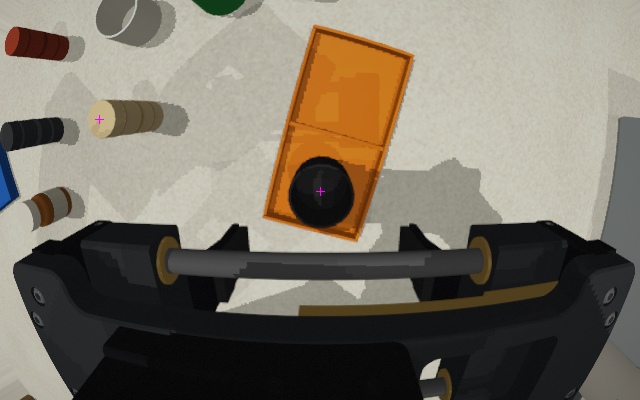

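The black pot stands in the near bay with its rim centre at (321,191), as predicted. Next is the pale core.

Request:
{"op": "servo_tool", "data": {"moves": "0.013 -0.035 0 0 0.087; 0.027 -0.07 0 0 0.087; 0.04 -0.105 0 0 0.087; 0.054 -0.14 0 0 0.087; 0.067 -0.175 0 0 0.087; 0.078 -0.202 0 0 0.087; 0.082 -0.212 0 0 0.087; 0.082 -0.212 0.02 0 0.087; 0.082 -0.212 0.04 0 0.087; 0.082 -0.212 0.04 0 0.087"}}

```text
time: 6.42
position: [0.564, -0.1011, 0.1376]
tool_rot: [1.0, 0.0, -0.005, -0.002]
ft_force: [-0.6, 0.5, -0.6]
grip_width: 0.0874
grip_force: 0.0
```

Request:
{"op": "servo_tool", "data": {"moves": "0 0 0.025 0 0.087; 0 0 0.05 0 0.087; 0 0 0.07 0 0.087; 0 0 0.078 0 0.087; 0 0 0.078 0 0.087; 0 0 0.078 0 0.03; 0 0 0.078 0 0.03; 0 0 0.078 0 0.03; 0 0 0.078 0 0.03; 0 0 0.078 0 0.03", "grip_force": 25}}

```text
time: 7.25
position: [0.5684, -0.1026, 0.0656]
tool_rot: [1.0, -0.0, 0.001, 0.0]
ft_force: [-0.4, 0.5, -0.4]
grip_width: 0.0615
grip_force: 0.0
```

Request:
{"op": "servo_tool", "data": {"moves": "0 0 0 0 0.03; 0 0 0 0 0.03; 0 0 0 0 0.03; 0 0 0 0 0.03; 0 0 0 0 0.03"}}

```text
time: 7.67
position: [0.568, -0.1026, 0.0647]
tool_rot: [1.0, -0.0, 0.0, 0.0]
ft_force: [0.1, -0.8, 1.8]
grip_width: 0.0373
grip_force: 25.0
```

Request:
{"op": "servo_tool", "data": {"moves": "0 0 -0.02 0 0.03; 0 0 -0.05 0 0.03; 0 0 -0.08 0 0.03; 0 0 -0.105 0 0.03; 0 0 -0.115 0 0.03; -0.01 0.025 -0.115 0 0.03; -0.02 0.055 -0.115 0 0.03; -0.03 0.085 -0.115 0 0.03; -0.042 0.115 -0.115 0 0.03; -0.054 0.145 -0.115 0 0.03"}}

```text
time: 8.5
position: [0.5123, -0.2477, 0.178]
tool_rot: [1.0, 0.0, -0.001, -0.001]
ft_force: [0.5, -0.0, -3.6]
grip_width: 0.0377
grip_force: 25.0
```

Request:
{"op": "servo_tool", "data": {"moves": "-0.01 0.025 0 0 0.03; -0.019 0.045 0 0 0.03; -0.025 0.058 0 0 0.03; -0.028 0.067 0 0 0.03; -0.028 0.067 0 0 0.03; -0.028 0.067 0 0 0.03; -0.028 0.067 0 0 0.03"}}

```text
time: 9.08
position: [0.4859, -0.3129, 0.1792]
tool_rot: [1.0, 0.0, -0.0, -0.001]
ft_force: [0.4, 0.7, -3.0]
grip_width: 0.0375
grip_force: 25.0
```

Run:
```python
from h import *
look('w4.png',dict(rim=[.486,-.3145,.064]))
o=get_obs();print(o['ft_force'],o['grip_force'])
```

```text
9.0833 [ 0.4859 -0.3129  0.1792] 0.0375 {'rim': [324.5, 191.4]}
[ 0.06146578  0.26752719 -3.38524792] 24.980249921791255
```

View pics/w4.png

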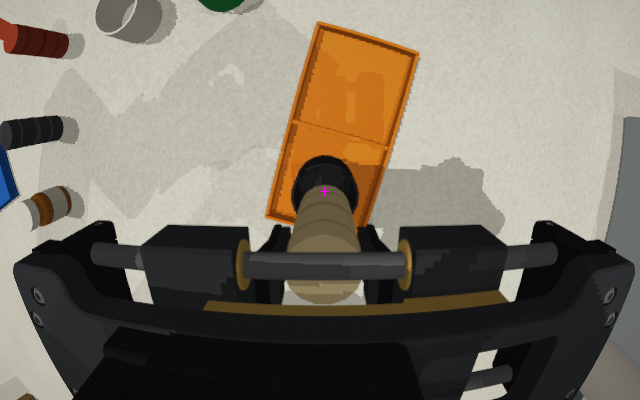

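The core is gripped with its lower end over the pot mouth (mouth centre at (325,190)), so I insert it.

Request:
{"op": "servo_tool", "data": {"moves": "0 0.001 0.02 0 0.03; 0 0.001 0.04 0 0.03; 0 0.001 0.055 0 0.03; 0 0.001 0.07 0 0.03; 0 0.001 0.085 0 0.03; 0 0.001 0.095 0 0.03; 0 0.001 0.1 0 0.03; 0 0.001 0.104 0 0.03; 0 0.001 0.104 0 0.03; 0 0.001 0.104 0 0.03"}}

```text
time: 9.97
position: [0.4862, -0.3155, 0.076]
tool_rot: [1.0, -0.0, 0.0, 0.0]
ft_force: [0.6, -0.9, -3.7]
grip_width: 0.0374
grip_force: 25.0
```

Request:
{"op": "servo_tool", "data": {"moves": "0 0 0.002 0 0.03; 0 0 0.004 0 0.03; 0 0 0.004 0 0.03; 0 0 0.004 0 0.06; 0 0 0.004 0 0.06; 0 0 0.004 0 0.06; 0 0 0.004 0 0.06; 0 0 -0.026 0 0.06; 0 0 -0.065 0 0.06; 0 0 -0.1 0 0.06"}}

```text
time: 10.8
position: [0.4853, -0.315, 0.1762]
tool_rot: [1.0, -0.0, -0.001, -0.001]
ft_force: [0.2, -0.0, -0.1]
grip_width: 0.0592
grip_force: 0.0
```

Request:
{"op": "servo_tool", "data": {"moves": "0 -0.02 -0.01 0 0.087; 0 -0.06 -0.01 0 0.087; 0 -0.1 -0.01 0 0.087; 0 -0.14 -0.01 0 0.087; 0 -0.18 -0.01 0 0.087; 0 -0.22 -0.01 0 0.087; 0 -0.255 -0.01 0 0.087; -0.01 -0.29 -0.01 0 0.087; -0.02 -0.325 -0.01 0 0.087; -0.026 -0.35 -0.01 0 0.087"}}

```text
time: 11.63
position: [0.4579, 0.0373, 0.1855]
tool_rot: [1.0, 0.0, -0.001, -0.0]
ft_force: [1.1, 0.4, 0.6]
grip_width: 0.087
grip_force: 0.0
```

Request:
{"op": "servo_tool", "data": {"moves": "0 -0.03 0 0 0.087; 0 -0.047 0 0 0.087; 0 -0.047 0 0 0.087; 0 -0.047 0 0 0.087"}}

```text
time: 11.97
position: [0.4598, 0.0822, 0.1856]
tool_rot: [1.0, 0.001, 0.0, 0.0]
ft_force: [0.5, 0.3, -1.0]
grip_width: 0.0871
grip_force: 0.0
```

Run:
```python
from h import *
look('w5.png',dict(cap=[.46,.084,.085],pale=[.486,-.314,.108],blue=[.504,.289,.022],dark=[.568,.08,.1]))
m=cams.camera_model('wrist')
```

```text
11.9667 [0.4598 0.0822 0.1856] 0.0871 {'cap': [320.4, 195.5], 'pale': [638.9, 180.9], 'blue': [147.1, 145.4], 'dark': [325.4, 67.6]}
```

View pics/w5.png

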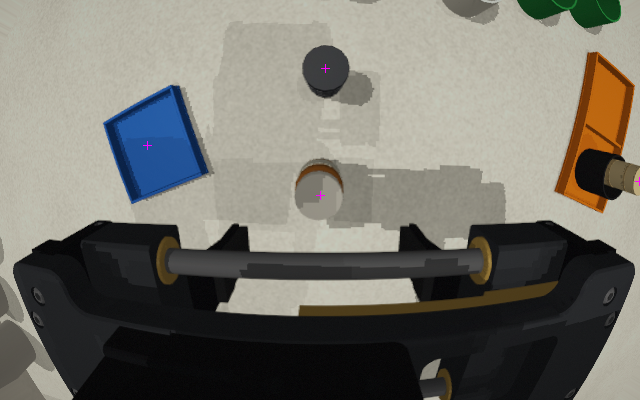

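The cap is at (319,195), on prediction, and the pale core stands in the black pot at the right edge. I take the bottle.

Request:
{"op": "servo_tool", "data": {"moves": "0 0 0.03 0 0.087; 0 0 0.06 0 0.087; 0 0 0.09 0 0.087; 0 0 0.12 0 0.087; 0 0 0.145 0 0.087; 0 0 0.157 0 0.087; 0 0 0.157 0 0.087; 0 0 0.157 0 0.04; 0 0 0.157 0 0.04; 0 0 0.157 0 0.04", "grip_force": 20}}

```text
time: 12.85
position: [0.461, 0.0812, 0.0296]
tool_rot: [1.0, -0.001, 0.001, 0.0]
ft_force: [0.4, 0.3, 0.1]
grip_width: 0.0742
grip_force: 0.0
```

Request:
{"op": "servo_tool", "data": {"moves": "0 0 0 0 0.04; 0 0 0 0 0.04; 0 0 0 0 0.04; 0 0 0 0 0.04; 0 0 0 0 0.04"}}

```text
time: 13.27
position: [0.4602, 0.0819, 0.0291]
tool_rot: [1.0, -0.0, 0.001, -0.0]
ft_force: [-1.0, 1.1, 3.7]
grip_width: 0.0474
grip_force: 20.0
```

Request:
{"op": "servo_tool", "data": {"moves": "0 0 -0.02 0 0.04; 0 0 -0.055 0 0.04; 0 0 -0.09 0 0.04; 0 0 -0.12 0 0.04; 0 0.01 -0.135 0 0.04; 0.009 0.03 -0.135 0 0.04; 0.019 0.063 -0.135 0 0.04; 0.029 0.096 -0.135 0 0.04; 0.039 0.13 -0.135 0 0.04; 0.05 0.165 -0.135 0 0.04"}}

```text
time: 14.1
position: [0.5091, -0.0844, 0.1632]
tool_rot: [1.0, 0.0, -0.001, -0.0]
ft_force: [0.2, 0.2, -1.7]
grip_width: 0.0478
grip_force: 20.0
```

Request:
{"op": "servo_tool", "data": {"moves": "0.01 0.033 0 0 0.04; 0.02 0.067 0 0 0.04; 0.03 0.1 0 0 0.04; 0.04 0.134 0 0 0.04; 0.05 0.168 0 0 0.04; 0.06 0.2 0 0 0.04; 0.069 0.23 0 0 0.04; 0.076 0.252 0 0 0.04; 0.079 0.261 0 0 0.04; 0.079 0.261 0 0 0.04"}}

```text
time: 14.93
position: [0.5885, -0.3464, 0.1625]
tool_rot: [1.0, -0.001, -0.0, 0.0]
ft_force: [-0.3, 0.5, -1.8]
grip_width: 0.0476
grip_force: 20.0
```

Request:
{"op": "servo_tool", "data": {"moves": "0 0 0 0 0.04; 0 0 0.03 0 0.04; 0 0 0.06 0 0.04; 0 0 0.085 0 0.04; 0 0 0.11 0 0.04; 0 0 0.11 0 0.04; 0 0 0.11 0 0.04"}}

```text
time: 15.52
position: [0.5873, -0.3413, 0.0522]
tool_rot: [1.0, 0.001, -0.002, -0.002]
ft_force: [-0.7, 1.1, -1.2]
grip_width: 0.0475
grip_force: 20.0
```

Request:
{"op": "servo_tool", "data": {"moves": "0 0 0.01 0 0.04; 0 0 0.018 0 0.04; 0 0 0.021 0 0.04; 0 0 0.021 0 0.04; 0 0 0.021 0 0.075; 0 0 0.021 0 0.075; 0 0 0.021 0 0.075; 0 0 0.021 0 0.075; 0 0 -0.01 0 0.075; 0 0 -0.04 0 0.075"}}

```text
time: 16.35
position: [0.5872, -0.3433, 0.092]
tool_rot: [1.0, -0.0, -0.002, -0.002]
ft_force: [0.8, -0.4, -0.5]
grip_width: 0.0736
grip_force: 0.0
```

Request:
{"op": "servo_tool", "data": {"moves": "0 0 -0.035 0 0.087; 0 0 -0.075 0 0.087; 0 0 -0.11 0 0.087; 0 0 -0.12 0 0.087; 0 0 -0.12 0 0.087"}}

```text
time: 16.77
position: [0.5908, -0.3461, 0.2186]
tool_rot: [1.0, -0.0, 0.004, 0.003]
ft_force: [0.1, 0.9, -0.0]
grip_width: 0.0865
grip_force: 0.0
```

Run:
```python
from h import *
look('w6.png',dict(cap=[.5885,-.3435,.089],white=[.692,-.0835,.06]))
```

```text
16.7667 [ 0.5908 -0.3461  0.2186] 0.0865 {'cap': [319.0, 191.2], 'white': [106.1, 104.4]}
```

View pics/w6.png

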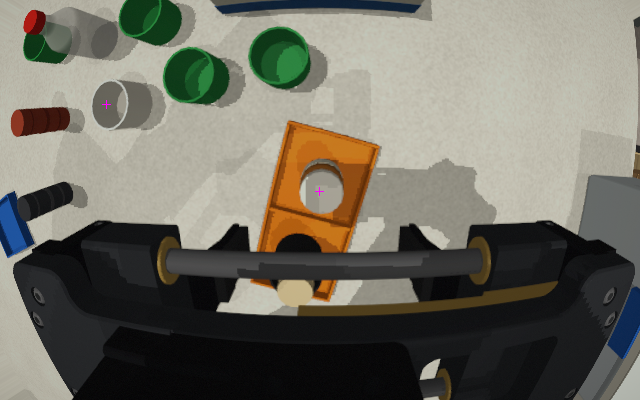

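The bottle stands in the far bay with its cap at (321,191), and the white pot rim is near (110,104). I go above the white pot.

Request:
{"op": "servo_tool", "data": {"moves": "0.012 -0.03 0 0 0.087; 0.025 -0.063 0 0 0.087; 0.038 -0.096 0 0 0.087; 0.051 -0.129 0 0 0.087; 0.064 -0.162 0 0 0.087; 0.077 -0.195 0 0 0.087; 0.09 -0.225 0 0 0.087; 0.099 -0.247 0 0 0.087; 0.103 -0.257 0.01 0 0.087; 0.103 -0.257 0.03 0 0.087"}}

```text
time: 17.65
position: [0.6931, -0.0847, 0.1828]
tool_rot: [1.0, 0.002, 0.001, -0.0]
ft_force: [-0.3, -0.4, 0.4]
grip_width: 0.0874
grip_force: 0.0
```

Request:
{"op": "servo_tool", "data": {"moves": "0 0 0 0 0.087; 0 0 0 0 0.087"}}

```text
time: 17.82
position: [0.6893, -0.0876, 0.1797]
tool_rot: [1.0, -0.0, -0.004, -0.001]
ft_force: [0.1, -0.6, 0.8]
grip_width: 0.0868
grip_force: 0.0
```

Run:
```python
from h import *
w=tri((295.5,246),(336.5,100));print('wash',w,onz('top',(336.5,100),.15))
look('w7.png',dict(white=[.692,-.085,.06],red=[.6906,.069,.1],bodyR=[.692+.037,-.085+.095,.102],bodyL=[.692+.037,-.085-.095,.102]))
```

```text
wash [ 0.79872713 -0.02437027  0.14715529] [ 0.7974724  -0.02550927  0.15      ]
17.8167 [ 0.6893 -0.0876  0.1797] 0.0868 {'white': [319.9, 186.7], 'red': [150.2, 199.8], 'bodyR': [203.2, 155.5], 'bodyL': [436.3, 155.1]}
```

View pics/w7.png

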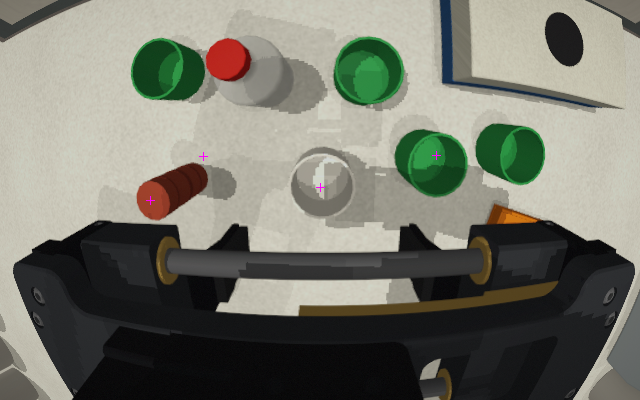

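White pot rim centre is near (322,183), as predicted. The wash bottle (axis x≈0.80) and red core are clear of the gripper body (x<0.73), and the green pot's edge at (396,160) is about 20 mm from the finger. I descend.

Request:
{"op": "servo_tool", "data": {"moves": "0 0 0.03 0 0.087; 0 0 0.06 0 0.087; 0 0 0.09 0 0.087; 0 0 0.12 0 0.087; 0 0 0.142 0 0.087; 0 0 0.15 0 0.087; 0 0 0.15 0 0.055; 0 0 0.15 0 0.055; 0 0 0.15 0 0.055; 0 0 0.15 0 0.055", "grip_force": 15}}

```text
time: 18.7
position: [0.6935, -0.0881, 0.036]
tool_rot: [1.0, -0.0, 0.002, 0.001]
ft_force: [-0.8, 1.4, -0.6]
grip_width: 0.0681
grip_force: 0.1
```

Request:
{"op": "servo_tool", "data": {"moves": "0 0 0 0 0.055; 0 0 0 0 0.055; 0 0 0 0 0.055; 0 0 0 0 0.055; 0 0 -0.02 0 0.055; 0 0 -0.05 0 0.055; 0 0 -0.085 0 0.055; 0 0 -0.12 0 0.055; 0 0 -0.14 0 0.055; 0 0 -0.14 0 0.055"}}

```text
time: 19.53
position: [0.6955, -0.0882, 0.1804]
tool_rot: [1.0, -0.0, 0.006, 0.002]
ft_force: [2.0, -0.3, -0.5]
grip_width: 0.0649
grip_force: 15.0
```

Request:
{"op": "servo_tool", "data": {"moves": "-0.008 -0.016 0 0 0.055; -0.023 -0.046 0 0 0.055; -0.04 -0.079 0 0 0.055; -0.056 -0.112 0 0 0.055; -0.073 -0.145 0 0 0.055; -0.09 -0.178 0 0 0.055; -0.106 -0.211 0 0 0.055; -0.122 -0.244 0 0 0.055; -0.138 -0.275 0 0 0.055; -0.152 -0.304 0 0 0.055"}}

```text
time: 20.37
position: [0.5375, 0.2182, 0.1724]
tool_rot: [1.0, 0.0, -0.001, 0.0]
ft_force: [-0.0, -0.1, -0.5]
grip_width: 0.0643
grip_force: 15.0
```

Request:
{"op": "servo_tool", "data": {"moves": "-0.015 -0.03 0 0 0.055; -0.026 -0.052 0 0 0.055; -0.034 -0.067 0 0 0.055; -0.036 -0.071 0 0 0.055; -0.036 -0.071 0 0 0.055; -0.036 -0.071 0 0 0.055"}}

```text
time: 20.87
position: [0.5041, 0.2871, 0.173]
tool_rot: [1.0, -0.0, -0.0, 0.0]
ft_force: [0.8, 0.2, -1.5]
grip_width: 0.0642
grip_force: 15.0
```

Run:
```python
from h import *
m=cams.camera_model('wrist')
a=np.deg2rad(17.0);c=np.array([.504,.289]);R=np.array([[np.cos(a),-np.sin(a)],[np.sin(a),np.cos(a)]])
P={f'c{i}':np.r_[c+R@np.array(s)*.056,.022] for i,s in enumerate([(1,1),(1,-1),(-1,-1),(-1,1)])}
look('w8.png',P)
im=cv2.imread('pics/w8.png');h=cv2.cvtColor(im,cv2.COLOR_BGR2HSV)
k=cv2.inRange(h,(105,130,60),(125,255,255));cs,_=cv2.findContours(k,0,2);cc=max(cs,key=cv2.contourArea)
q=cv2.approxPolyDP(cv2.convexHull(cc),6,True).reshape(-1,2)
for p in q: print(p,wonz(m,p,.022).round(4))
```

```text
20.8667 [0.5041 0.2871 0.173 ] 0.0642 {'c0': [252.6, 148.1], 'c1': [357.5, 115.3], 'c2': [385.3, 216.8], 'c3': [287.2, 244.9]}
[355 118] [0.5711 0.2544 0.022 ]
[384 216] [0.4677 0.2206 0.022 ]
[276 211] [0.4736 0.3368 0.022 ]
[254 152] [0.5371 0.3576 0.022 ]
```

View pics/w8.png

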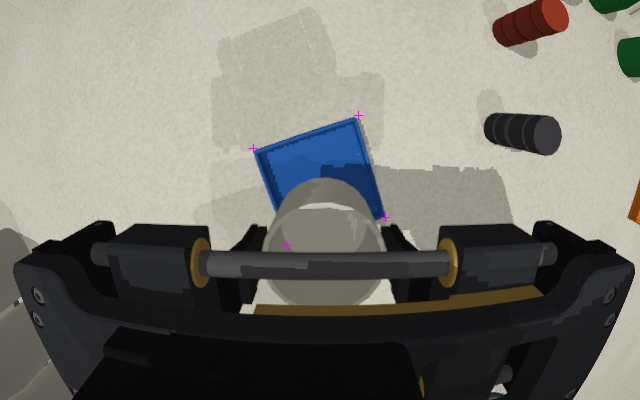

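Tray corners read at (254,152), (355,118) and (384,216) give centre (0.502,0.289), matching the plan. I lower the white pot.

Request:
{"op": "servo_tool", "data": {"moves": "-0.001 0 0.025 0 0.055; -0.001 0 0.055 0 0.055; -0.001 0 0.085 0 0.055; -0.001 0 0.11 0 0.055; -0.001 0 0.125 0 0.055; -0.001 0 0.132 0 0.055; -0.001 0 0.135 0 0.055; -0.001 0 0.135 0 0.055; -0.001 0 0.135 0 0.055"}}

```text
time: 21.67
position: [0.5044, 0.2869, 0.0392]
tool_rot: [1.0, -0.001, 0.001, -0.0]
ft_force: [0.2, -0.5, -0.8]
grip_width: 0.0644
grip_force: 15.0
```

Request:
{"op": "servo_tool", "data": {"moves": "0 0 0.001 0 0.087; 0 0 0.001 0 0.087; 0 0 0.001 0 0.087; 0 0 0.001 0 0.087; 0 0 0.001 0 0.087; 0 0 -0.03 0 0.087; 0 0 -0.07 0 0.087; 0 0 -0.11 0 0.087; 0 0 -0.145 0 0.087; 0 0 -0.145 0 0.087"}}

```text
time: 22.5
position: [0.5077, 0.2896, 0.1912]
tool_rot: [1.0, 0.0, 0.007, -0.003]
ft_force: [0.2, 0.5, 0.2]
grip_width: 0.0869
grip_force: 0.0
```

Request:
{"op": "servo_tool", "data": {"moves": "0 0 0 0 0.087; 0 0 0 0 0.087"}}

```text
time: 22.67
position: [0.5023, 0.2875, 0.1832]
tool_rot: [1.0, -0.0, -0.0, 0.0]
ft_force: [0.7, 0.4, -0.5]
grip_width: 0.0874
grip_force: 0.0
```

Run:
```python
from h import *
look('w9.png',dict(rim=[.502,.289,.064],dark=[.568,.079,.1]))
```

```text
22.6667 [0.5023 0.2875 0.1832] 0.0874 {'rim': [320.8, 190.7], 'dark': [542.8, 133.2]}
```

View pics/w9.png

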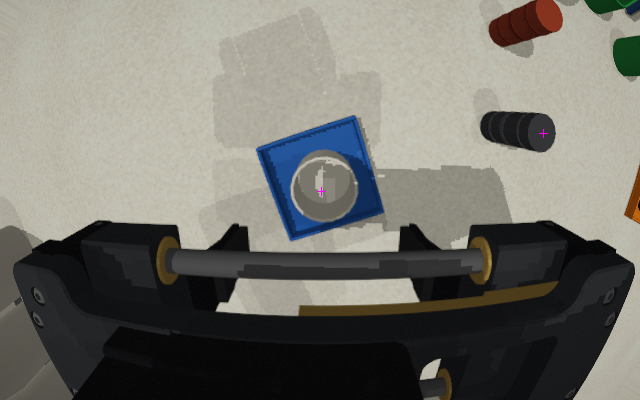

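The white pot stands in the blue tray with its rim centre at about (324,186), so its axis is near (0.507,0.286). The dark core's top is at (541,132), as predicted. I fetch it.

Request:
{"op": "servo_tool", "data": {"moves": "0.011 0.035 0 0 0.087; 0.022 0.07 0 0 0.087; 0.033 0.105 0 0 0.087; 0.044 0.14 0 0 0.087; 0.055 0.175 0 0 0.087; 0.063 0.2 0 0 0.087; 0.065 0.209 0 0 0.087; 0.065 0.209 0.02 0 0.087; 0.065 0.209 0.04 0 0.087; 0.065 0.209 0.04 0 0.087"}}

```text
time: 23.55
position: [0.5637, 0.0788, 0.1386]
tool_rot: [1.0, -0.001, -0.006, -0.0]
ft_force: [-1.6, 0.0, -0.7]
grip_width: 0.0869
grip_force: 0.0
```

Request:
{"op": "servo_tool", "data": {"moves": "0 0 0.025 0 0.087; 0 0 0.05 0 0.087; 0 0 0.07 0 0.087; 0 0 0.078 0 0.087; 0 0 0.078 0 0.087; 0 0 0.078 0 0.03; 0 0 0.078 0 0.03; 0 0 0.078 0 0.03; 0 0 0.078 0 0.03; 0 0 0.078 0 0.03", "grip_force": 25}}

```text
time: 24.38
position: [0.5686, 0.0786, 0.0666]
tool_rot: [1.0, -0.0, 0.001, 0.0]
ft_force: [0.0, 1.2, -0.4]
grip_width: 0.0612
grip_force: 0.0
```

Request:
{"op": "servo_tool", "data": {"moves": "0 0 0 0 0.03; 0 0 0 0 0.03; 0 0 0 0 0.03; 0 0 0 0 0.03; 0 0 0 0 0.03"}}

```text
time: 24.8
position: [0.568, 0.0788, 0.0657]
tool_rot: [1.0, -0.0, 0.0, -0.0]
ft_force: [-0.5, 0.1, 0.8]
grip_width: 0.0374
grip_force: 24.8
```

Request:
{"op": "servo_tool", "data": {"moves": "0 0 -0.02 0 0.03; 0 0 -0.05 0 0.03; 0 0 -0.08 0 0.03; 0 0 -0.105 0 0.03; 0 0 -0.115 0 0.03; -0.007 -0.025 -0.115 0 0.03; -0.016 -0.055 -0.115 0 0.03; -0.025 -0.085 -0.115 0 0.03; -0.034 -0.115 -0.115 0 0.03; -0.043 -0.145 -0.115 0 0.03"}}

```text
time: 25.63
position: [0.5234, 0.2244, 0.179]
tool_rot: [1.0, -0.001, -0.002, 0.0]
ft_force: [0.1, 0.6, -3.1]
grip_width: 0.0377
grip_force: 24.8
```

Request:
{"op": "servo_tool", "data": {"moves": "-0.008 -0.025 0 0 0.03; -0.013 -0.043 0 0 0.03; -0.017 -0.056 0 0 0.03; -0.019 -0.062 0 0 0.03; -0.019 -0.062 0 0 0.03; -0.019 -0.062 0 0 0.03; -0.019 -0.062 0 0 0.03"}}

```text
time: 26.22
position: [0.5064, 0.2845, 0.1803]
tool_rot: [1.0, -0.001, -0.0, 0.0]
ft_force: [-0.1, 0.4, -2.7]
grip_width: 0.0373
grip_force: 24.8
```

Run:
```python
from h import *
look('w10.png',dict(rim=[.507,.286,.064]))
o=get_obs();print(o['position'],o['ft_force'])
```

```text
26.2167 [0.5064 0.2845 0.1803] 0.0373 {'rim': [320.8, 190.6]}
[0.50653595 0.28443217 0.18037654] [-0.03251725 -0.09493813 -3.29058661]
```

View pics/w10.png

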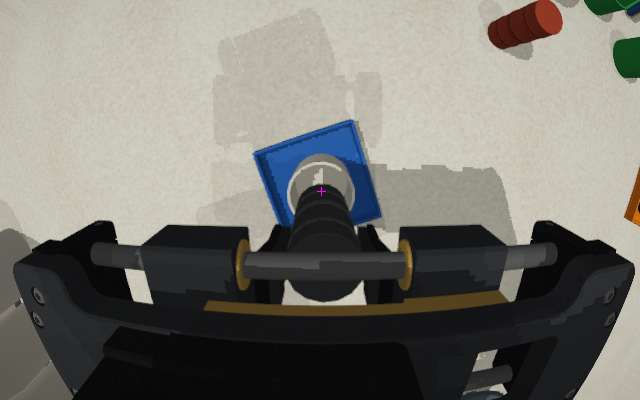

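The dark core is held over the pot mouth (mouth centre about (321,190), core end about (322,200)). I insert it.

Request:
{"op": "servo_tool", "data": {"moves": "0 0 0.02 0 0.03; 0 0 0.04 0 0.03; 0 0 0.055 0 0.03; 0 0 0.07 0 0.03; 0 0 0.085 0 0.03; 0 0 0.095 0 0.03; 0 0 0.1 0 0.03; 0 0 0.104 0 0.03; 0 0 0.104 0 0.03; 0 0 0.104 0 0.03"}}

```text
time: 27.1
position: [0.5066, 0.2856, 0.077]
tool_rot: [1.0, -0.0, 0.0, -0.0]
ft_force: [0.5, -0.0, -2.4]
grip_width: 0.0378
grip_force: 24.8
```

Request:
{"op": "servo_tool", "data": {"moves": "0 0 0.001 0 0.03; 0 0 0.003 0 0.03; 0 0 0.003 0 0.03"}}

```text
time: 27.35
position: [0.5062, 0.2858, 0.0738]
tool_rot: [1.0, -0.0, 0.0, -0.0]
ft_force: [-0.5, 0.1, -3.0]
grip_width: 0.0376
grip_force: 24.8
```

Request:
{"op": "servo_tool", "data": {"moves": "0 0 0.001 0 0.03; 0 0 0.001 0 0.06; 0 0 0.001 0 0.06; 0 0 0.001 0 0.06; 0 0 0.001 0 0.06; 0 0 -0.03 0 0.06; 0 0 -0.07 0 0.06; 0 0 -0.11 0 0.06; 0 0 -0.13 0 0.06; 0 0 -0.13 0 0.06"}}

```text
time: 28.18
position: [0.5096, 0.2869, 0.2093]
tool_rot: [1.0, -0.0, 0.006, -0.002]
ft_force: [0.4, 0.4, 0.0]
grip_width: 0.0599
grip_force: 0.0
```

Request:
{"op": "servo_tool", "data": {"moves": "0 0 -0.03 0 0.087; -0.02 0 -0.05 0 0.087; -0.05 0 -0.05 0 0.087; -0.05 0 -0.05 0 0.087; -0.05 0 -0.05 0 0.087; -0.05 0 -0.05 0 0.087"}}

```text
time: 28.68
position: [0.4559, 0.2856, 0.2528]
tool_rot: [1.0, -0.0, -0.0, 0.0]
ft_force: [0.1, 0.1, -0.5]
grip_width: 0.0856
grip_force: 0.0
```

Run:
```python
from h import *
s=cams.camera('scene')[120:270,130:450];t=cams.camera('top')[140:300,155:515]
f=lambda i:cv2.resize(np.clip(i*1.6,0,255).astype('uint8'),(720,int(720*i.shape[0]/i.shape[1]/1.15)),interpolation=cv2.INTER_CUBIC)
p=np.vstack([f(s),f(t)]);print(p.shape);cv2.imwrite('pics/end.png',p[:600])
```

```text
(571, 720, 3)
```

View pics/end.png

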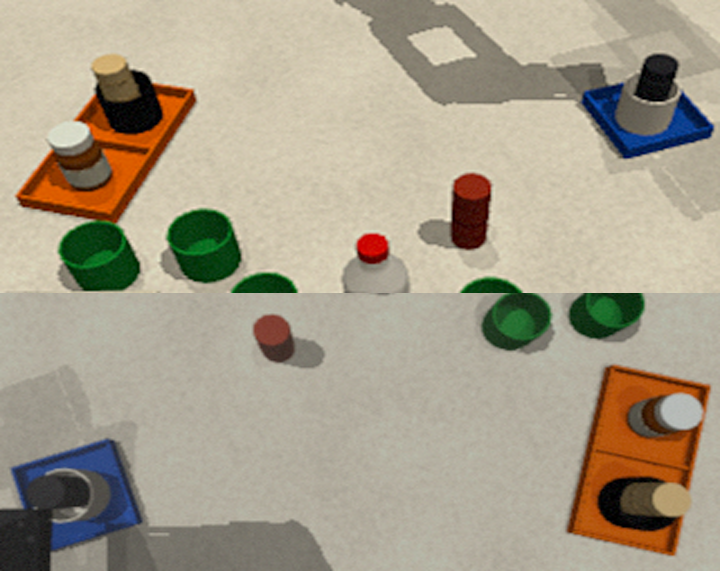

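Both kits stand upright: white pot with dark core in blue at about (648,95) in the crop, black pot with pale core and the bottle in orange at (125,95) and (80,155). The red core and wash bottle are where they were.

```bash
python3 -c "
from rig import job
print(job.hand_in())"
```

```text
the job is handed in; nothing more can be done
None
```

I built both kits and handed the job in at about 29 s of robot time. The final pictures show all five pieces upright in their places and the red core and wash bottle unmoved; hand-in returned no verdict.

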